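# Load the slider grill and shut its lid

## Robot

A 6-joint arm with a two-finger parallel gripper is mounted at the origin on a cart in front of the work surface, level with it; the furniture and walls round the work are solid. World frame = base frame: x ahead of the robot, y to its left, z up, the work surface at z = 0. Lengths are in m, angles in rad, forces in N, time in s.
With the tool pointing down it reaches from about 0.25 to 0.725 m from the base axis. Payload 4 kg.
Tool frame: the origin (TCP) lies midway between the tips of the shut fingers; the grasp point (between the pads) lies 19 mm behind it (bot.grip_depth is the distance from the TCP to the grasp point, in m); z points along the fingers, y is the line along which they close (so a half turn about z gives the same grasp; the last joint's range is limited). The gripper opens to 85 mm and grips with 20 to 120 N. Pads are 22 mm wide; open, the fingers measure 114 mm over their backs; the gripper's body (76 mm by 85 mm) begins 54 mm behind the grasp point. The pads swing forward as they close: fully open they stand 13 mm farther back than shut.
Start: joints at [-1.265, 0.241, 0.005, 1.335, 0, 1.571], TCP at [0.151, -0.477, 0.231] pointing down, gripper open.
Joint ranges: [-2.72, 2.72], [-1.05, 1.87], [-1.09, 1.28], [-1.99, 2.15], [-1.42, 1.44], [-3.14, 3.14]. Speed limits (rad/s): [2.79, 2.79, 3.14, 3.14, 3.14, 3.14].

## Interface

Orientations are given as a unit quaternion [x, y, z, w].
In Python, from workcell import bot gives the robot as it stands.
- The arm moves only by the shell command python3 -m creep 'ROWS'. ROWS is JSON, one flat list of numbers, 5 for each row, row after row: the shift along the world's x, y, z in m, then the turn about the world's z in rad, then the finger opening in m, from 0 to 0.0854. In form: [x, y, z, twist, claw, x, y, z, twist, claw, ...]. A call has 1 to 10 rows; each row is the pose to reach, as a shift and turn from the pose commanded when the call began; what a row does not reach only later rows make up. A row lasts 1/12 s, in which the tool goes at most 41.7 mm and 7.16 degrees, less where a joint would pass 70% of its speed; a pose out of reach is approached as far as the arm can. A call with a gripper value outside its range is refused whole. The fingers move at their own pace and stop on an object; the grip force is fixed at half the most. Time passes only in rows, so rows that repeat a pose let the fingers close. It gives the time, the measured TCP pose, the force, the opening and the grip force at its end, in the units of the state.
- bot.get_obs(): the state, without advancing time (a new reading comes with each control period).
- bot.camera(name): name is "scene" or "side" or "wrist"; returns a dict with "pixels" (384x512x3 uint8, red, green, blue), "camera_matrix" (3x3 intrinsics, pixels), "extrinsics" (4x4, takes a point from world to camera coordinates); the wrist camera has in their place "T_tool_cam" (4x4, takes a point from camera to tool coordinates, whose origin is the TCP and whose axes are the flange's). Camera axes: x right, y down, z forward; pixel columns grow to the right and rows downward; lengths in m; the calibration is good to about 2 mm. A picture is of the moment at which its call begins: read the wrist's pose just before it. There is no depth.
- bot.job_done(): hands the job in; it is judged then, once.
Trained networks look in the newest picture that a camera, given by its name, has taken for a name from the list of things; names that differ only in an ending like _2 or _b are one class to them, and where a whole thing is asked for, a point or a joint stands for the part that bears it (a point fixed in the world has none). Each returns a list of dicts, best first, with "score" (0 to 1); they miss things now and then, are a little off and sometimes report something else, mostly with a low value. They report only what shows in the picture. A call takes as long as a camera call. They do not tell look-alikes from the thing itself.
- bot.look_for(camera, thing): "centre" ([column, row] as shares, 0 to 1, of the picture: columns of its width, rows of its height, amid what is visible of it).
- bot.place_of(camera, thing): "centre" ([column, row] as shares, 0 to 1, of the picture: columns of its width, rows of its height: a listed point, or the origin of a listed thing).
The state is a dict: "clock": time; "joint_pos": joint angles; "joint_vel": joint speeds; "tau": joint torques, N m; "eef_pos": TCP position; "tool_rot": TCP orientation; "ft_force": force on the tool from outside, world axes, zero at the start; "ft_torque": the same for the moment, N m; "grip_width": finger opening in m; "grasp_force": force on a finger pad.
Only numpy, scipy, OpenCV 4.12 (cv2) and the standard library are available. Lean on these libraries where they do the work, as an engineer would, in place of code of your own. Each camera call takes 0.05 s, during which the arm holds its last target. There are 200 camera calls.

## Task

Finish loading the slider grill: its two front wells are taken, so lay the two frozen patties that are left on the chopping board flat into its two empty back wells, one in each, with the lid left standing open meanwhile; then fold the lid down until it is fully shut. Do not knock over or push aside the salt shaker and the garlic on the board or the two glasses and the spice jar that stand in between.

Things in the scene. Friction and masses are not known exactly. Their poses are not given: they have to be found in the camera images.
- grill: table-top slider grill, black with steel trim, fixed; base 210 mm deep (x -0.102 to 0.108), 200 mm wide. Origin on the worktop under its middle; x from the front (handle side) to the rear hinge, y to its left, z up. The lower plate's flat top is at z 0.052, with four round wells 58 mm across, 6 mm deep, in two rows of two; a rim 4 mm high runs at y +-0.095 and x -0.098
- lid (a joint): angle of the grill's lid about its rear hinge, rad: 0 = shut (lid lying level), 1.4 = as far open as it goes. The hinge is stiff: the lid stays at whatever angle it is left; turning it at the handle takes 2 to 8 N. While open it leans over the plate and is in the way of a hand straight above the wells
- lid_hinge (a point): middle of the lid's hinge axis, which runs along the grill's y at x 0.088, z 0.073 in the grill's frame (axes as the grill's). The lid is 190 mm long from hinge to front edge, 198 mm wide, 39 mm thick on the outer side of the plane through the hinge; round its inner edge a skirt stands 11 mm proud of that plane
- lid_handle (a point): middle of the lid's handle: a round bar 14 mm thick, 136 mm long, parallel to the hinge, 230 mm from it along the lid and 15 mm to the outer side of the plane through the hinge. Between bar and lid edge is a gap 33 mm wide, open for 110 mm between the handle's two arms. Axes turn with the lid: x from handle to hinge, z out of its outer face
- board: wooden chopping board, 200 x 300 x 22 mm, lying flat; origin in the middle of its underside, its long side along its y. It carries the patties. Right behind it stands a fixed wire dish rack with plates, up to 0.3 m high (world x above 0.60, y below -0.29)
- patty_1: frozen patty: a stiff, flat disc with bevelled edges, 48 mm across and 25 mm high, 50 g, light brown; one of four alike, lying flat on the chopping board at the start. Origin at its centre, z along its axis
- patty_2: frozen patty: a stiff, flat disc with bevelled edges, 48 mm across and 25 mm high, 50 g, light brown; one of four alike, lying flat on the chopping board at the start. Origin at its centre, z along its axis
- patty_3: frozen patty: a stiff, flat disc with bevelled edges, 48 mm across and 25 mm high, 50 g, light brown; one of four alike, lying flat in the grill's front left well already at the start. Origin at its centre, z along its axis
- patty_4: frozen patty: a stiff, flat disc with bevelled edges, 48 mm across and 25 mm high, 50 g, light brown; one of four alike, lying flat in the grill's front right well already at the start. Origin at its centre, z along its axis
- well_back_left (a point): centre of a patty that lies properly in the back left well (nearer the hinge, on the grill's left seen from the front): 12.5 mm above the well's floor, 6.5 mm above the plate's flat top. Wells are 84 mm apart across and 66 mm apart from front to back; axes as the grill's
- well_back_right (a point): centre of a patty that lies properly in the back right well (nearer the hinge, on the grill's right seen from the front): 12.5 mm above the well's floor, 6.5 mm above the plate's flat top. Wells are 84 mm apart across and 66 mm apart from front to back; axes as the grill's
- well_front_left (a point): centre of a patty that lies properly in the front left well (nearer the handle, on the grill's left seen from the front): 12.5 mm above the well's floor, 6.5 mm above the plate's flat top. Wells are 84 mm apart across and 66 mm apart from front to back; axes as the grill's
- well_front_right (a point): centre of a patty that lies properly in the front right well (nearer the handle, on the grill's right seen from the front): 12.5 mm above the well's floor, 6.5 mm above the plate's flat top. Wells are 84 mm apart across and 66 mm apart from front to back; axes as the grill's
- salt_shaker: salt shaker with a domed head, 44 mm wide, 90 mm tall, standing on the chopping board among the patties; origin under its foot
- garlic: garlic bulb, about 50 mm wide and 51 mm high, on the chopping board among the patties; origin at its underside
- wine_glass: stemmed clear wine glass, 75 mm wide, 201 mm tall, standing on the worktop between board and grill; origin under its foot
- tumbler: clear drinking glass, 76 mm wide at the rim, 96 mm tall, on the worktop between board and grill; origin under its foot
- spice_jar: glass spice jar with a dark cap, 41 mm wide, 105 mm tall, on the worktop between board and grill; origin under its foot
There are look-alikes about, which are no part of the job. Leave any yellow look-alike of the patty_4 alone.

How it is judged:
On the way:
1. with the lid still up, one patty lies flat in each of the four wells (distance between any of patty_1, patty_2, patty_3, patty_4 and well_back_left below 0.008 m and distance between any of patty_1, patty_2, patty_3, patty_4 and well_back_right below 0.008 m and distance between any of patty_1, patty_2, patty_3, patty_4 and well_front_left below 0.008 m and distance between any of patty_1, patty_2, patty_3, patty_4 and well_front_right below 0.008 m and value of joint lid above 0.9 rad), for 0.2 s.
At the end, for the whole second after the job is handed in: Each of the four wells holds one patty (centre within 8 mm of the well's patty point, so it lies flat on the well's floor), all patties are at rest, and the lid is shut (joint below 0.03 rad) and at rest (distance between any of patty_1, patty_2, patty_3, patty_4 and well_back_left below 0.008 m and distance between any of patty_1, patty_2, patty_3, patty_4 and well_back_right below 0.008 m and distance between any of patty_1, patty_2, patty_3, patty_4 and well_front_left below 0.008 m and distance between any of patty_1, patty_2, patty_3, patty_4 and well_front_right below 0.008 m and linear speed of each of patty_1, patty_2, patty_3, patty_4 below 0.02 m/s and value of joint lid below 0.03 rad and velocity of joint lid between -0.05 and 0.05 rad/s); the robot touches nothing.
It fails at once if the garlic, the salt shaker, the wine glass, the tumbler or the spice jar is pushed more than 30 mm from its place, or one of the last four is tipped over (distance of any of salt_shaker, wine_glass, tumbler, spice_jar, garlic from where it was at the start of the episode above 0.03 m or angle between any of salt_shaker, wine_glass, tumbler, spice_jar's own z axis and vertical above 0.5 rad).
It also fails if it takes over 59 s, if anything falls off the work surface, if the arm or the gripper's body presses on something with over 40 N, if the wrist force passes 120 N, or if a joint passes its speed limit or range.

## Working session

There is one attempt and no reset: what is moved stays moved. The work goes in short steps, Python scripts to look and compute and a shell command to move; the robot and the scene stay as the last step left them, time stands still between calls to the robot, and variables do not carry over. Pictures are saved under pics/ and viewed, at most 10 in all, crops included, and the job is handed in when it is done.

```bash
mkdir -p pics; cat > h.py <<'E'
import numpy as np, cv2
from workcell import bot
from scipy.spatial.transform import Rotation as R
def cam(n):
    o=bot.get_obs(); c=bot.camera(n); K=np.array(c["camera_matrix"])
    if n=="wrist":
        T=np.eye(4);T[:3,:3]=R.from_quat(o["tool_rot"]).as_matrix();T[:3,3]=o["eef_pos"]
        E=np.linalg.inv(T@np.array(c["T_tool_cam"]))
    else: E=np.array(c["extrinsics"])
    return c["pixels"],K,E
def ray(K,E,uv):
    d=np.linalg.inv(K)@[uv[0]*512,uv[1]*384,1]; Rm=E[:3,:3]; return -Rm.T@E[:3,3],Rm.T@d
def atz(K,E,uv,z):
    o,d=ray(K,E,uv); return o+d*(z-o[2])/d[2]
def tri(rs):
    A=np.zeros((3,3));b=np.zeros(3)
    for o,d in rs:
        d=d/np.linalg.norm(d);P=np.eye(3)-np.outer(d,d);A+=P;b+=P@o
    x=np.linalg.solve(A,b); return x,[np.linalg.norm(np.cross(x-o,d/np.linalg.norm(d))) for o,d in rs]
def proj(K,E,p):
    q=E[:3,:3]@p+E[:3,3]; q=K@q; return q[:2]/q[2]
E
cat > a.py <<'E'
from h import *
np.set_printoptions(precision=3,suppress=True)
Z={'patty_1':.0345,'salt_shaker':.022,'garlic':.022,'wine_glass':0,'tumbler':0,'spice_jar':0,'grill':0,'board':0,'lid_hinge':.073,'lid_handle':.28,'well_back_left':.0585,'well_back_right':.0585,'well_front_left':.0585,'well_front_right':.0585}
ims=[]
for n in ("scene","side"):
    im,K,E=cam(n); ims.append(im); print(n,'campos',-E[:3,:3].T@E[:3,3])
    for t,z in Z.items():
        for d in bot.place_of(n,t)[:6]:
            if d["score"]>.2: print(t,round(d["score"],2),(np.array(d["centre"])*[512,384]).round(0),atz(K,E,d["centre"],z))
    cv2.imwrite(f"pics/{n}0.png",cv2.resize(im[...,::-1],(800,600),interpolation=cv2.INTER_CUBIC))
print(bot.get_obs())
E
python3 a.py
```

```text
scene campos [-0.704  0.799  0.745]
patty_1 0.71 [149. 233.] [0.468 0.328 0.034]
patty_1 0.51 [164. 219.] [0.519 0.25  0.034]
patty_1 0.48 [151. 276.] [0.253 0.419 0.034]
patty_1 0.44 [153. 233.] [0.46  0.315 0.034]
garlic 0.62 [245. 211.] [ 0.438 -0.017  0.022]
wine_glass 0.56 [248. 213.] [ 0.45  -0.041  0.   ]
tumbler 0.88 [225. 222.] [0.444 0.061 0.   ]
tumbler 0.26 [126. 152.] [ 1.288  0.069 -0.   ]
spice_jar 0.89 [269. 202.] [ 0.481 -0.158  0.   ]
grill 0.79 [146. 240.] [0.489 0.33  0.   ]
board 0.63 [117. 218.] [ 0.682  0.352 -0.   ]
lid_hinge 0.83 [113. 217.] [0.561 0.401 0.073]
lid_hinge 0.24 [126. 149.] [1.137 0.123 0.073]
well_back_right 0.58 [142. 218.] [0.527 0.323 0.058]
well_front_left 0.77 [152. 232.] [0.429 0.332 0.058]
well_front_left 0.55 [243. 213.] [0.369 0.039 0.058]
well_front_right 0.78 [161. 217.] [0.499 0.27  0.059]
side campos [ 0.564 -0.907  1.327]
patty_1 0.75 [274. 265.] [ 0.531 -0.294  0.034]
patty_1 0.66 [239. 289.] [ 0.436 -0.4    0.034]
patty_1 0.53 [275. 122.] [0.422 0.367 0.034]
patty_1 0.48 [290. 142.] [0.501 0.267 0.034]
patty_1 0.45 [244. 117.] [
[... 615 characters left out ...]
 [0.487 0.355 0.058]
well_back_right 0.9 [301. 133.] [0.539 0.303 0.058]
well_back_right 0.35 [300.  83.] [0.492 0.613 0.058]
well_front_left 0.73 [278. 123.] [0.437 0.342 0.058]
well_front_right 0.64 [289. 138.] [0.494 0.268 0.058]
{'clock': 1.5, 'joint_pos': array([-1.265,  0.241,  0.005,  1.335,  0.   ,  1.571]), 'joint_vel': array([ 0.001,  0.001,  0.001,  0.   , -0.001,  0.001]), 'tau': array([ -0.001, -37.22 ,  25.269,   0.001,   0.   ,   0.   ]), 'eef_pos': array([ 0.151, -0.477,  0.231]), 'tool_rot': array([ 0.988,  0.152,  0.   , -0.   ]), 'ft_force': array([-0.077,  0.369, -0.142]), 'ft_torque': array([-0.036,  0.03 , -0.015]), 'grasp_force': 0.0, 'grip_width': 0.08565593703642857}
```

View pics/scene0.png

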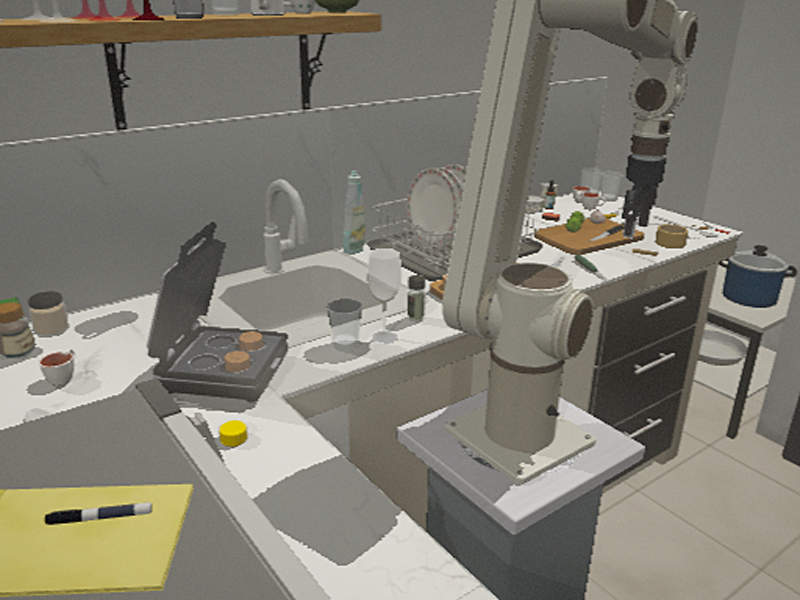

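View pics/side0.png

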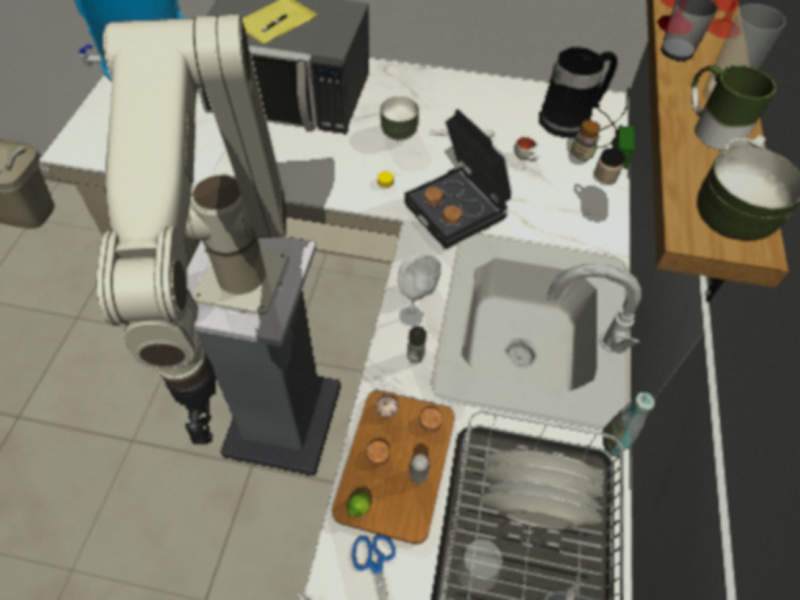

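Scene view: the grill is at px (220,345) with its lid open, patties in the front wells at (238,360) and (250,340), and a yellow decoy at (233,433). Side view: board patties are at (430,418) and (378,451), garlic at (386,405), the shaker at (420,467), the jar at (416,345) and the wine glass at (412,300). Next I'll move over the board and measure with the wrist camera.

```bash
python3 -m creep '[0.04,0.02,0.01,0.1,0.085,0.08,0.04,0.02,0.2,0.085,0.12,0.06,0.03,0.3,0.085,0.16,0.08,0.04,0.355,0.085,0.2,0.09,0.05,0.355,0.085,0.23,0.1,0.05,0.355,0.085,0.23,0.1,0.05,0.355,0.085,0.23,0.1,0.05,0.355,0.085]'
cat > w.py <<'E'
from h import *
import sys,pickle
np.set_printoptions(precision=3,suppress=True)
im,K,E=cam("wrist"); tag=sys.argv[1]; out={}
print('cam',-E[:3,:3].T@E[:3,3])
for a in sys.argv[2:]:
    t,z=a.split('='); out[t]=[]
    for d in bot.place_of("wrist",t)[:5]:
        if d["score"]>.25: out[t].append((d["centre"],ray(K,E,d["centre"]))); print(t,round(d["score"],2),(np.array(d["centre"])*[512,384]).round(0),atz(K,E,d["centre"],float(z)))
pickle.dump((K,E,out),open(tag+'.pkl','wb'))
cv2.imwrite(f"pics/{tag}.png",im[...,::-1])
E
python3 w.py b1 patty_1=.0345 salt_shaker=.022 garlic=.022 spice_jar=0
```

```text
clock: 2.17
eef_pos: [0.3831, -0.3757, 0.2811]
tool_rot: [0.945, 0.327, 0.0, 0.0]
ft_force: [-0.2, -0.5, -0.1]
grip_width: 0.085
grasp_force: 0.0
cam [ 0.451 -0.323  0.424]
patty_1 0.92 [292. 131.] [ 0.441 -0.399  0.034]
salt_shaker 0.57 [353.  81.] [ 0.533 -0.421  0.022]
garlic 0.73 [226.  75.] [ 0.442 -0.294  0.022]
```

View pics/b1.png

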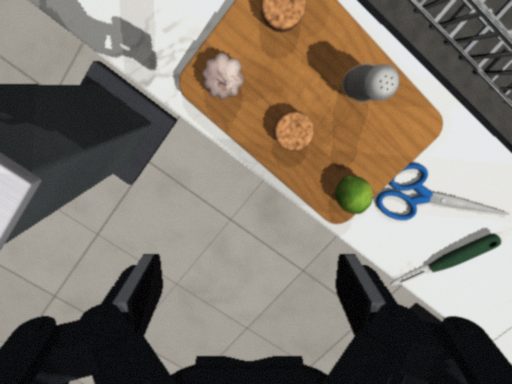

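Wrist view: patty B is at px (295,131), patty A at (284,10), garlic at (224,76), the shaker foot near (355,82) and a lime at (353,193). I'll take a second view shifted sideways.

```bash
python3 -m creep '[0.03,0.02,0.0,0,0.07,0.06,0.05,0,0,0.07,0.07,0.08,0,0,0.07,0.07,0.08,0,0,0.07,0.07,0.08,0,0,0.07]'
python3 w.py b2 patty_1=.0345 salt_shaker=.022 garlic=.022 spice_jar=0
python3 - <<'E'
from h import *
import pickle
a=pickle.load(open('b1.pkl','rb'))[2];b=pickle.load(open('b2.pkl','rb'))[2]
for t in a:
  for x in a[t]:
    for y in b.get(t,[]): print(t,tri([x[1],y[1]]))
E
```

```text
clock: 2.83
eef_pos: [0.45, -0.2964, 0.2814]
tool_rot: [0.946, 0.325, -0.0, 0.0]
ft_force: [-0.8, -0.3, -0.3]
grip_width: 0.0698
grasp_force: 0.0
cam [ 0.518 -0.244  0.425]
patty_1 0.65 [306. 203.] [ 0.445 -0.397  0.035]
patty_1 0.61 [295. 102.] [ 0.537 -0.299  0.035]
salt_shaker 0.74 [359. 163.] [ 0.53  -0.42   0.022]
garlic 0.89 [247. 155.] [ 0.446 -0.295  0.022]
spice_jar 0.77 [159.  58.] [ 0.473 -0.134  0.   ]
patty_1 (array([ 0.44123673, -0.40239112,  0.01959747]), [np.float64(0.0011279532670278162), np.float64(0.001127953267027712)])
patty_1 (array([ 0.47375572, -0.09361726,  1.54242226]), [np.float64(0.012564011600041725), np.float64(0.0125640116000418)])
salt_shaker (array([ 0.53056696, -0.41875709,  0.02741297]), [np.float64(0.0012410455267370304), np.float64(0.0012410455267369371)])
garlic (array([ 0.44373186, -0.29502877,  0.01608814]), [np.float64(0.0020149679418659666), np.float64(0.0020149679418658335)])
```

```bash
python3 -m creep '[0.03,-0.001,-0.02,0,0.066,0.06,-0.003,-0.05,0,0.066,0.08,-0.004,-0.08,0,0.066,0.08,-0.004,-0.12,0,0.066,0.08,-0.004,-0.16,0,0.066,0.08,-0.004,-0.2,0,0.066,0.08,-0.004,-0.2,0,0.066,0.08,-0.004,-0.2,0,0.066]'
python3 w.py b3 patty_1=.0345 garlic=.022
```

```text
clock: 3.75
eef_pos: [0.5281, -0.3006, 0.0791]
tool_rot: [0.946, 0.324, -0.002, -0.002]
ft_force: [0.3, -1.3, 1.7]
grip_width: 0.0663
grasp_force: 0.0
cam [ 0.597 -0.248  0.222]
patty_1 0.93 [279. 365.] [ 0.444 -0.396  0.035]
patty_1 0.86 [258. 214.] [ 0.536 -0.302  0.035]
garlic 0.73 [174. 290.] [ 0.442 -0.294  0.022]
garlic 0.65 [259. 213.] [ 0.533 -0.306  0.022]
```

View pics/b3.png

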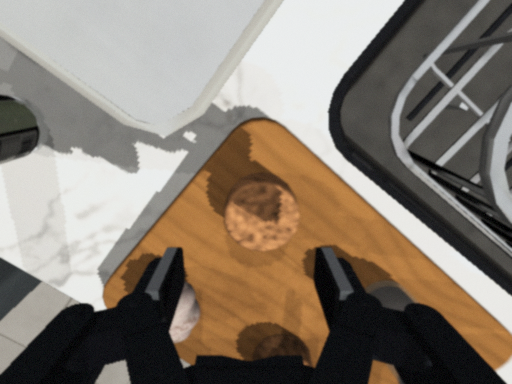

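Patty A is at px (262,214), about 5 mm to the fingers' right and 5 mm ahead of them. I'll correct for that, then descend and grip.

```bash
python3 -m creep '[0.002,-0.005,-0.02,0,0.066,0.002,-0.005,-0.04,0,0.066,0.002,-0.005,-0.057,0,0.066,0.002,-0.005,-0.057,0,0.066,0.002,-0.005,-0.057,0,0.02,0.002,-0.005,-0.057,0,0.02,0.002,-0.005,-0.057,0,0.02,0.002,-0.005,-0.057,0,0.02]'
python3 -m creep '[0,0,0,0,0.02,0,0,0.03,0,0.02,0,0,0.07,0,0.02,0,0,0.11,0,0.02,0,0,0.15,0,0.02,0,0,0.19,0,0.02,0,0,0.24,0,0.02,0,0,0.24,0,0.02]'
python3 w.py b4 patty_1=.0345; tail -1 /dev/null
```

```text
clock: 4.57
eef_pos: [0.5346, -0.307, 0.0276]
tool_rot: [0.946, 0.324, 0.002, 0.002]
ft_force: [-0.6, 0.9, 6.9]
grip_width: 0.0458
grasp_force: 62.1
clock: 5.23
eef_pos: [0.5351, -0.3073, 0.2744]
tool_rot: [0.946, 0.324, 0.005, 0.006]
ft_force: [0.8, -0.9, 1.1]
grip_width: 0.0456
grasp_force: 61.9
cam [ 0.602 -0.253  0.418]
patty_1 0.77 [250. 254.] [ 0.429 -0.395  0.034]
```

View pics/b4.png

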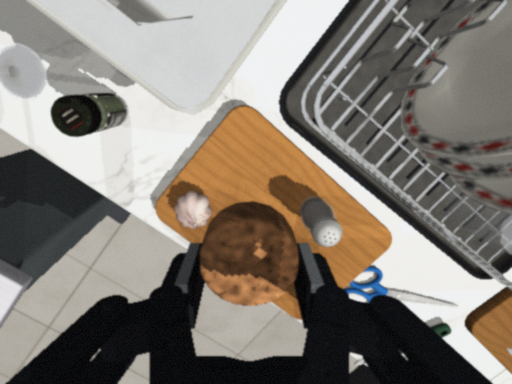

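Patty A is held level at px (250,254), and the board is otherwise undisturbed. I'll carry it over the glasses to the grill.

```bash
python3 -m creep '[-0.005,0.03,0.02,0,0.02,-0.01,0.07,0.04,0,0.02,-0.015,0.11,0.05,0,0.02,-0.02,0.15,0.05,0,0.02,-0.025,0.19,0.05,0,0.02,-0.03,0.23,0.05,0,0.02,-0.035,0.27,0.05,0,0.02,-0.04,0.31,0.05,0,0.02,-0.045,0.35,0.05,0,0.02,-0.05,0.39,0.05,0,0.02]'
python3 -m creep '[-0.005,0.04,0,0,0.02,-0.01,0.08,0,0,0.02,-0.015,0.12,0,0,0.02,-0.02,0.16,0,0,0.02,-0.022,0.19,0,0,0.02,-0.025,0.215,0,0,0.02,-0.025,0.215,0,0,0.02,-0.025,0.215,0,0,0.02]'
python3 w.py g1 patty_1=.0585 well_back_left=.0585 well_back_right=.0585 well_front_left=.0585 well_front_right=.0585 grill=0 lid_hinge=.073 lid_handle=.3
python3 - <<'E'
from h import *
c=bot.camera("side");p=c["pixels"];print(np.array(c["camera_matrix"]))
c2=bot.camera("wrist");print(np.array(c2["camera_matrix"]),np.array(c2["T_tool_cam"]).round(3))
for n,c in(("side",c),):
  for t in("lid_handle","lid_hinge","well_back_left","well_back_right","well_front_left","well_front_right"):
    for d in bot.place_of(n,t)[:2]: print(t,d)
a=cv2.resize(p[20:220,190:390,::-1],(540,540),interpolation=cv2.INTER_CUBIC)
b=cv2.resize(c2["pixels"][...,::-1],(256,192)) 
cv2.imwrite("pics/mix.png",a)
E
```

```text
clock: 6.17
eef_pos: [0.4809, 0.0858, 0.3123]
tool_rot: [0.946, 0.324, -0.002, -0.0]
ft_force: [1.2, -0.0, -1.0]
grip_width: 0.046
grasp_force: 61.9
clock: 6.83
eef_pos: [0.4563, 0.3, 0.3118]
tool_rot: [0.945, 0.326, -0.002, 0.001]
ft_force: [-0.0, -0.6, -1.2]
grip_width: 0.0455
grasp_force: 61.9
cam [0.525 0.353 0.455]
patty_1 0.82 [250. 255.] [0.338 0.206 0.058]
patty_1 0.66 [288. 144.] [0.497 0.268 0.058]
patty_1 0.62 [118. 190.] [0.308 0.409 0.058]
patty_1 0.6 [219. 151.] [0.435 0.333 0.058]
grill 0.85 [249. 111.] [0.495 0.33  0.   ]
lid_handle 0.95 [240. 105.] [0.514 0.351 0.3  ]
[[416.13293804   0.         252.94631188]
 [  0.         416.13293804 190.09694736]
 [  0.           0.           1.        ]]
[[309.25344944   0.         248.81891818]
 [  0.         309.25344944 192.28844032]
 [  0.           0.           1.        ]] [[-0.001 -0.944 -0.33   0.086]
 [ 1.    -0.001 -0.001  0.   ]
 [ 0.001 -0.33   0.944 -0.143]
 [ 0.     0.     0.     1.   ]]
lid_hinge {'centre': [0.5977, 0.3036], 'score': 0.73}
well_back_left {'centre': [0.5604, 0.3154], 'score': 0.94}
well_back_left {'centre': [0.5926, 0.2104], 'score': 0.39}
well_back_right {'centre': [0.5861, 0.3477], 'score': 0.66}
well_back_right {'centre': [0.5635, 0.3607], 'score': 0.65}
well_front_right {'centre': [0.5725, 0.3628], 'score': 0.72}
well_front_right {'centre': [0.4684, 0.7557], 'score': 0.3}
```

View pics/mix.png

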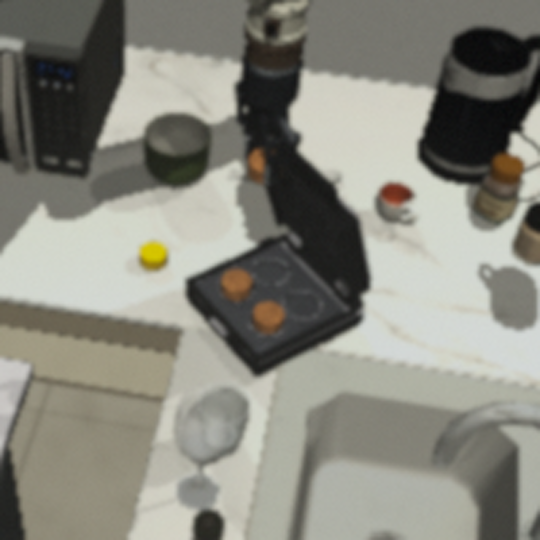

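View pics/g1.png

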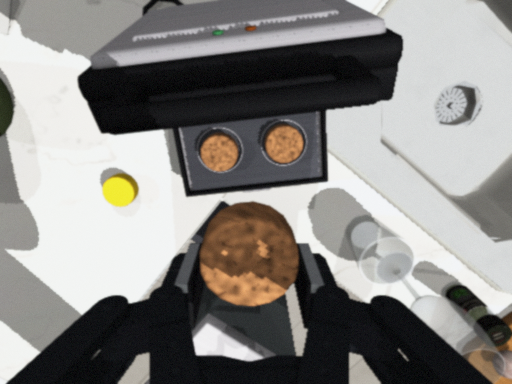

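Side crop: lid open, both back wells empty at (270,268) and (303,303), gripper hanging clear. Wrist view: front patties sit in their wells at px (219,152) and (285,143), the plate's front edge runs (187,194)–(327,180), and the handle bar's lower edge runs (105,132)–(395,98). The grill is yawed slightly from the tool.

```bash
cat > g.py <<'E'
from h import *
import pickle
from scipy.optimize import least_squares
np.set_printoptions(precision=4,suppress=True)
K,E,_=pickle.load(open('g1.pkl','rb'))
f=lambda u,v,z:atz(K,E,(u/512,v/384),z)
a,b=f(187,194,.055),f(327,181,.055);d=b-a;print('front corners',a,b,np.linalg.norm(d),'yaw',np.arctan2(d[1],d[0])+np.pi/2)
c=bot.camera("side");K2=np.array(c["camera_matrix"]);E2=np.array(c["extrinsics"])
c=bot.camera("scene");K3=np.array(c["camera_matrix"]);E3=np.array(c["extrinsics"])
# obs: (cam, px, grill-frame point); unknown x,y,yaw,x0 of well rows
def res(p,full=False):
    x,y,t,x0,lid=p; C,S=np.cos(t),np.sin(t)
    W=lambda q:np.array([x+C*q[0]-S*q[1],y+S*q[0]+C*q[1],q[2]])
    cs,sn=np.cos(lid),np.sin(lid)
    L=lambda l,o,yy:W((.088-l*cs+o*sn,yy,.073+l*sn+o*cs))
    wl=lambda i,j:W((x0+33*i/1000,.042*j,.0585))
    obs=[(K,E,(187,194),W((-.1,.098,.055)),1),(K,E,(327,181),W((-.1,-.098,.055)),1),
    (K,E,(219,152),wl(-1,1),1),(K,E,(285,143),wl(-1,-1),1),(K,E,(240,105),L(.230,.015,0),1),
    (K2,E2,(.5604*512,.3154*384),wl(1,1),1),(K2,E2,(.5861*512,.3477*384),wl(1,-1),1),
    (K2,E2,(289,139),wl(-1,-1),1),(K2,E2,(277.5,123),wl(-1,1),1),(K2,E2,(307,117),W((.088,0,.073)),1),(K2,E2,(301,80),L(.23,.015,0),1),
    (K3,E3,(161,217),wl(-1,-1),1),(K3,E3,(152,232),wl(-1,1),1),(K3,E3,(142,218),wl(1,-1),1),(K3,E3,(113,217),W((.088,0,.073)),1),(K3,E3,(146,240),W((0,0,0)),.3)]
    r=[(proj(k,e,pt)-np.array(px))*w for k,e,px,pt,w in obs]
    if full: return r,{n:W(q) for n,q in dict(BL=(x0+.033,.042,.0585),BR=(x0+.033,-.042,.0585),FL=(x0-.033,.042,.0585),FR=(x0-.033,-.042,.0585)).items()},L(.23,.015,0)
    return np.concatenate(r+[[(x0+.005)/.01]])
s=least_squares(res,[.49,.33,.7,0,1.35],loss='soft_l1');print(s.x)
r,w,h=res(s.x,True);print(np.array(r).round(1).tolist());print(w,'handle',h)
# held patty in tool frame
T=np.array(bot.camera("wrist")["T_tool_cam"]);ry=np.linalg.inv(K)@[250,254,1]
for dep in (309*24/50,): print('patty in tool',T[:3,:3]@(ry*dep/1000)+T[:3,3])
E
python3 g.py
```

```text
front corners [0.359  0.3321 0.055 ] [0.4911 0.1932 0.055 ] 0.19167021826747443 yaw 0.7608791755293464
[ 0.4958  0.3328  0.773  -0.0117  1.2305]
[[-1.9, 1.2], [1.0, -0.7], [0.5, -0.0], [-1.0, 1.9], [0.1, 0.1], [3.0, -2.6], [1.6, -2.7], [-0.2, -2.0], [-0.3, 1.4], [1.8, -0.8], [1.8, -0.3], [0.1, 0.8], [-0.5, -1.2], [-0.7, -2.0], [2.4, -0.7], [-0.5, -0.3]]
{'BL': array([0.4818, 0.3777, 0.0585]), 'BR': array([0.5404, 0.3176, 0.0585]), 'FL': array([0.4345, 0.3316, 0.0585]), 'FR': array([0.4932, 0.2715, 0.0585])} handle [0.514  0.3505 0.2948]
patty in tool [ 0.0096  0.0007 -0.0131]
```

```bash
python3 -m creep '[0,0,-0.03,0.06,0.02,0,0,-0.07,0.11,0.02,0,0,-0.107,0.11,0.02,0,0,-0.107,0.11,0.02,0.007,0.007,-0.107,0.11,0.02,0.014,0.014,-0.107,0.11,0.02,0.018,0.017,-0.107,0.11,0.02,0.022,0.021,-0.107,0.11,0.02,0.022,0.021,-0.107,0.11,0.02]'
python3 -m creep '[0.003,0.003,0,0,0.02,0.006,0.006,0,0,0.02,0.009,0.009,0,0,0.02,0.012,0.012,0,0,0.02,0.012,0.012,0,0,0.02]'
cat > lid.py <<'E'
from h import *
for n in("side","wrist"):
    im,K,E=cam(n)
    for d in bot.place_of(n,"lid_handle")[:1]:
        x=np.array(d["centre"])*[512,384];b=[]
        for l in np.arange(0,1.45,.01):
            p=.088-.23*np.cos(l)+.015*np.sin(l);z=.073+.23*np.sin(l)+.015*np.cos(l)
            b.append((np.linalg.norm(proj(K,E,np.array([.4958+p*.718,.3328+p*.696,z]))-x),l))
        print(n,x.round(),round(d["score"],2),'err,lid',min(b))
    if n=="wrist": cv2.imwrite("pics/lid.png",im[...,::-1])
E
python3 lid.py
```

```text
clock: 8.58
eef_pos: [0.4808, 0.3212, 0.2086]
tool_rot: [0.927, 0.376, 0.001, -0.0]
ft_force: [-0.7, -0.2, -0.4]
grip_width: 0.0454
grasp_force: 61.9
clock: 9.0
eef_pos: [0.4921, 0.3327, 0.2072]
tool_rot: [0.927, 0.376, 0.0, -0.0]
ft_force: [0.3, -0.5, -1.1]
grip_width: 0.0456
grasp_force: 61.9
side [302.  79.] 0.68 err,lid (np.float64(1.2530425962236382), np.float64(1.22))
wrist [255. 351.] 0.73 err,lid (np.float64(3.7242096224278356), np.float64(0.27))
```

```bash
cat > mix.py <<'E'
from h import *
import sys
a=cam("side")[0][40:180,230:350];b=cam("scene")[0][110:290,70:230];w=cam("wrist")[0]
c=np.zeros((600,800,3),np.uint8)
c[:300,:257]=cv2.resize(a,(257,300),interpolation=cv2.INTER_CUBIC)
c[300:,:267]=cv2.resize(b,(267,300),interpolation=cv2.INTER_CUBIC)
c[:384,280:792]=w
cv2.imwrite(f"pics/{sys.argv[1]}.png",c[...,::-1])
E
python3 mix.py m1
```

```text
(no output)
```

View pics/m1.png

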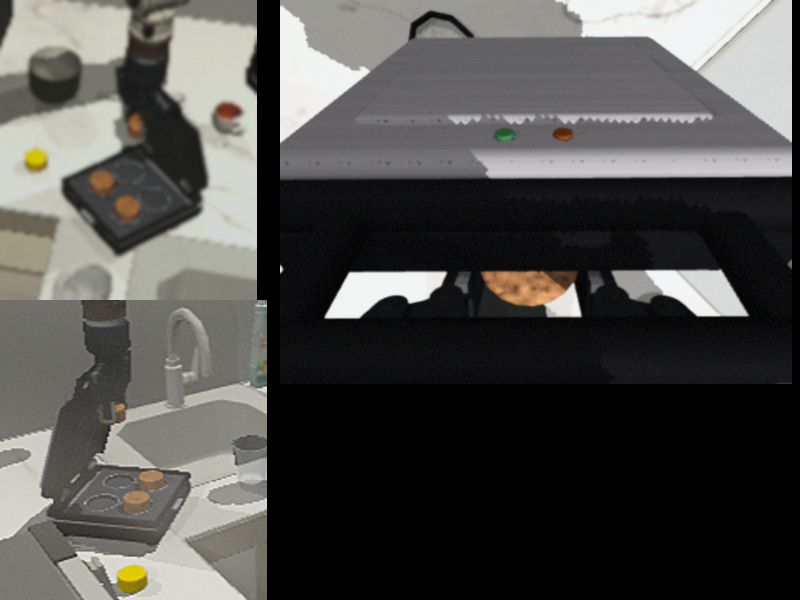

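The composite shows the wrist camera looking back through the handle gap: bar at rows 318+, lid edge at row ~270, patty still held at (528,285). The body is near the bar, so I'll push the lid further open.

```bash
python3 -m creep '[0.003,0.003,0,0,0.02,0.006,0.006,0,0,0.02,0.009,0.009,0,0,0.02,0.011,0.011,0,0,0.02,0.011,0.011,0,0,0.02]'
python3 - <<'E'
from h import *
for n in("side","scene"):
    im,K,E=cam(n); print(n,[((np.array(d["centre"])*[512,384]).round(1),round(d["score"],2)) for d in bot.place_of(n,"lid_handle")[:2]])
im,K,E=cam("wrist");g=im[:,256].mean(1).astype(int);print(g[150::6])
E
```

```text
clock: 9.77
eef_pos: [0.5026, 0.343, 0.2081]
tool_rot: [0.927, 0.376, -0.0, 0.0]
ft_force: [-3.6, -3.9, 3.8]
grip_width: 0.0455
grasp_force: 62.0
side [(array([306.2,  77.9]), 0.8)]
scene [(array([118.7, 148.9]), 0.68)]
[ 99  98 114 155 181 192 201  34  12  17  20  13  14  14   8   8  15  14
  10  16  18  13   8 107 126 147 206  39  36  37  24   2   1  14   8  14
  15   8  17]
```

```bash
python3 -m creep '[0.002,0.002,0,0,0.02,0.004,0.004,0,0,0.02,0.005,0.005,0,0,0.02,0.005,0.005,0,0,0.02]'
python3 -m creep '[-0.02,-0.02,0,0,0.02,-0.035,-0.034,0,0,0.02,-0.038,-0.037,-0.03,0,0.02,-0.038,-0.037,-0.07,0,0.02,-0.038,-0.037,-0.07,0,0.02]'
python3 - <<'E'
from h import *
np.set_printoptions(precision=4,suppress=True)
for n in("side","scene"):
    im,K,E=cam(n)
    for t in ("lid_handle","well_back_left","well_back_right","patty_1"):
        print(n,t,[((np.array(d["centre"])*[512,384]).round(1),round(d["score"],2),atz(K,E,d["centre"],.0585)) for d in bot.place_of(n,t)[:3] if d["centre"][1]<.66])
im,K,E=cam("wrist");cv2.imwrite("pics/w3.png",im[...,::-1]);g=im[:,256].mean(1).astype(int);print(g[90::6])
E
```

```text
clock: 10.35
eef_pos: [0.5075, 0.3478, 0.2098]
tool_rot: [0.927, 0.376, 0.001, 0.0]
ft_force: [-4.8, -5.9, 12.8]
grip_width: 0.0457
grasp_force: 62.1
clock: 10.77
eef_pos: [0.4648, 0.3082, 0.13]
tool_rot: [0.927, 0.376, -0.006, 0.001]
ft_force: [-2.6, -0.4, -1.7]
grip_width: 0.0456
grasp_force: 61.9
side lid_handle [(array([308.1,  76.7]), 0.96, array([0.5239, 0.6649, 0.0585]))]
side well_back_left [(array([290.8, 121. ]), 0.68, array([0.4878, 0.3641, 0.0585]))]
side well_back_right [(array([301. , 131.5]), 0.66, array([0.5383, 0.3132, 0.0585]))]
side patty_1 [(array([279.2, 126. ]), 0.63, array([0.4444, 0.3246, 0.0585])), (array([244.5, 113.6]), 0.62, array([0.2864, 0.3649, 0.0585]))]
scene lid_handle [(array([118.9, 149.4]), 0.95, array([1.1874, 0.1387, 0.0585]))]
scene well_back_left [(array([130.1, 229.4]), 0.62, array([0.4794, 0.3806, 0.0585]))]
scene well_back_right [(array([140.6, 218.8]), 0.91, array([0.5244, 0.327 , 0.0585]))]
scene patty_1 [(array([156.5, 230.5]), 0.76, array([0.4273, 0.3185, 0.0585])), (array([165.5, 218.4]), 0.62, array([0.4818, 0.2617, 0.0585]))]
[ 19  25  25  26  31  26  25  26  25  30  25  24  32  26  23  29  28  22
  25  24  27  27  28  29  26  21  28  26  20  23  21  22  21  21 125 154
 226 231  41  37  36  39  41  42  43  27  13  17  18]
```

```bash
python3 -m creep '[0.0,0.02,-0.005,0,0.02,0.0,0.038,-0.015,0,0.02,0.001,0.05,-0.03,0,0.02,0.0014,0.053,-0.045,0,0.02,0.0014,0.053,-0.06,0,0.02,0.0014,0.053,-0.07,0,0.02,0.0014,0.053,-0.077,0,0.02,0.0014,0.053,-0.077,0,0.02,0.0014,0.053,-0.077,0,0.02]'
python3 mix.py m2
```

```text
clock: 12.07
eef_pos: [0.471, 0.364, 0.0604]
tool_rot: [0.927, 0.376, -0.0, 0.0]
ft_force: [-0.2, 0.3, -0.2]
grip_width: 0.0456
grasp_force: 61.9
```

View pics/m2.png

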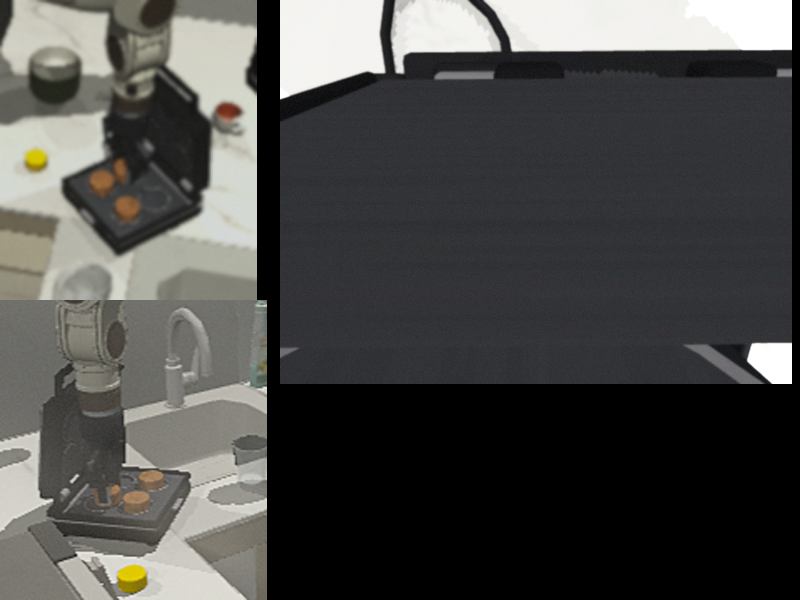

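The patty is poised over the back-left well with no contact, and the lid stays upright. I'll inch forward, checking the force.

```bash
python3 -m creep '[0.0015,0.0015,0,0,0.02,0.003,0.003,0,0,0.02,0.004,0.004,-0.002,0,0.02,0.004,0.004,-0.003,0,0.02]'
```

```text
clock: 12.55
eef_pos: [0.473, 0.3662, 0.0587]
tool_rot: [0.927, 0.376, -0.002, 0.001]
ft_force: [-13.7, -13.5, 11.2]
grip_width: 0.0456
grasp_force: 61.9
```

```bash
python3 -m creep '[-0.0015,-0.0015,0,0,0.02,-0.0015,-0.0015,0,0,0.06,-0.0015,-0.0015,0,0,0.06,-0.0015,-0.0015,0,0,0.06,-0.0015,-0.0015,0,0,0.06]'
python3 - <<'E'
from h import *
np.set_printoptions(precision=4,suppress=True)
for n in("side","scene"):
    im,K,E=cam(n)
    for t in ("lid_handle","patty_1"):
        print(n,t,[((np.array(d["centre"])*[512,384]).round(1),round(d["score"],2),atz(K,E,d["centre"],.0585)) for d in bot.place_of(n,t)[:5] if d["centre"][1]<.66])
E
```

```text
clock: 12.97
eef_pos: [0.4733, 0.3664, 0.058]
tool_rot: [0.927, 0.376, -0.0, 0.0]
ft_force: [-4.3, -5.4, 4.6]
grip_width: 0.0601
grasp_force: 0.0
side lid_handle [(array([314. ,  77.3]), 0.85, array([0.5512, 0.6666, 0.0585]))]
side patty_1 [(array([288.3, 117.2]), 0.56, array([0.4739, 0.3841, 0.0585])), (array([289.4, 139.3]), 0.56, array([0.4976, 0.2594, 0.0585])), (array([276.6, 124. ]), 0.44, array([0.4317, 0.3337, 0.0585]))]
scene lid_handle [(array([112.2, 150. ]), 0.97, array([1.1969, 0.1658, 0.0585]))]
scene patty_1 [(array([152.3, 230.5]), 0.62, array([0.4346, 0.3288, 0.0585])), (array([127.5, 227.4]), 0.46, array([0.4956, 0.3822, 0.0585])), (array([164.8, 218.2]), 0.44, array([0.4841, 0.2629, 0.0585]))]
```

```bash
python3 -m creep '[-0.001,-0.001,0.025,0,0.06,-0.002,-0.002,0.06,0,0.06,-0.01,-0.02,0.09,0,0.06,-0.02,-0.05,0.12,0,0.06,-0.04,-0.08,0.142,0,0.06,-0.042,-0.096,0.142,0,0.06,-0.042,-0.096,0.142,0,0.06,-0.042,-0.096,0.142,0,0.06,-0.042,-0.096,0.142,0,0.06]'
python3 w.py g2 patty_1=.0585 well_back_left=.0585 well_back_right=.0585 well_front_left=.0585 well_front_right=.0585
python3 - <<'E'
from h import *
np.set_printoptions(precision=4,suppress=True)
for n in("side","scene"):
    im,K,E=cam(n)
    for t in ("lid_handle","patty_1","well_back_right"):
        print(n,t,[((np.array(d["centre"])*[512,384]).round(1),round(d["score"],2),atz(K,E,d["centre"],.0585)) for d in bot.place_of(n,t)[:5] if d["centre"][1]<.66])
E
```

```text
clock: 14.02
eef_pos: [0.432, 0.2714, 0.1991]
tool_rot: [0.927, 0.376, 0.0, -0.0]
ft_force: [-0.6, -0.5, 0.5]
grip_width: 0.06
grasp_force: 0.0
cam [0.494 0.331 0.343]
patty_1 0.94 [202.  64.] [0.478 0.372 0.058]
patty_1 0.81 [204. 135.] [0.434 0.331 0.058]
patty_1 0.68 [ 63. 179.] [0.308 0.399 0.058]
patty_1 0.63 [298. 130.] [0.497 0.273 0.058]
well_back_right 0.9 [302.  51.] [0.544 0.318 0.058]
side lid_handle [(array([311.8,  70.9]), 0.72, array([0.5357, 0.71  , 0.0585]))]
side patty_1 [(array([289.1, 116.2]), 0.67, array([0.4763, 0.3908, 0.0585])), (array([289.5, 136.7]), 0.6, array([0.4958, 0.2738, 0.0585])), (array([278.8, 125. ]), 0.53, array([0.4417, 0.33  , 0.0585]))]
side well_back_right [(array([303.9, 132.1]), 0.88, array([0.5507, 0.3123, 0.0585]))]
scene lid_handle [(array([112.7, 148.2]), 0.79, array([1.2187, 0.1552, 0.0585]))]
scene patty_1 [(array([155.6, 232.2]), 0.63, array([0.4196, 0.3252, 0.0585])), (array([142.3, 216.7]), 0.62, array([0.5345, 0.3168, 0.0585])), (array([161.9, 220.7]), 0.58, array([0.4744, 0.2778, 0.0585])), (array([129.8, 228.1]), 0.5, array([0.4876, 0.3782, 0.0585]))]
scene well_back_right [(array([138. , 221.5]), 0.83, array([0.5125, 0.3409, 0.0585]))]
```

View pics/g2.png

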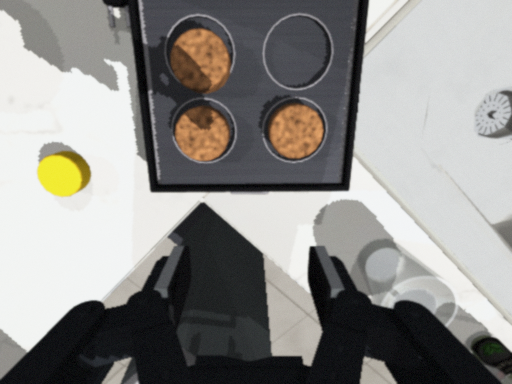

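Wrist view: all four wells are visible. Front patties sit at (203,132) and (297,130), and the back-right well is empty at (298,52). Back-left patty is at (200,60) against a well centre of about (199,49), so it sits ~8 mm short on the front rim. I'll push it back with the fingers part-open at 38 mm, straddling its front edge.

```bash
python3 -m creep '[0.005,0.03,-0.02,0,0.038,0.015,0.06,-0.05,0,0.038,0.025,0.081,-0.08,0,0.038,0.025,0.081,-0.089,0,0.038,0.025,0.081,-0.089,0,0.038]'
python3 -m creep '[0,0,-0.015,0,0.038,0,0,-0.03,0,0.038,0,0,-0.045,0,0.038,0,0,-0.055,0,0.038,0,0,-0.055,0,0.038]'
```

```text
clock: 15.13
eef_pos: [0.4542, 0.3507, 0.106]
tool_rot: [0.926, 0.377, -0.004, 0.001]
ft_force: [-0.7, -0.5, 0.5]
grip_width: 0.0378
grasp_force: 0.0
clock: 15.55
eef_pos: [0.4555, 0.3502, 0.0546]
tool_rot: [0.927, 0.376, -0.001, 0.0]
ft_force: [-0.2, -0.7, -0.5]
grip_width: 0.0378
grasp_force: 0.0
```

```bash
python3 -m creep '[0.003,0.003,0,0,0.038,0.005,0.005,0,0,0.038,0.007,0.007,0,0,0.038,0.009,0.009,0,0,0.038,0.011,0.011,0,0,0.038,0.011,0.011,0,0,0.038]'
python3 -m creep '[-0.003,-0.003,0,0,0.038,-0.005,-0.005,0.03,0,0.038,-0.01,-0.01,0.07,0,0.038,-0.02,-0.04,0.11,0,0.038,-0.035,-0.08,0.144,0,0.038,-0.036,-0.091,0.144,0,0.038,-0.036,-0.091,0.144,0,0.038,-0.036,-0.091,0.144,0,0.038,-0.036,-0.091,0.144,0,0.038]'
cat > ck.py <<'E'
from h import *
np.set_printoptions(precision=4,suppress=True)
im,K,E=cam("wrist");print(bot.get_obs()["eef_pos"],bot.get_obs()["ft_force"])
G=lambda p:np.array([(p[0]-.4958)*.718+(p[1]-.3328)*.696,-(p[0]-.4958)*.696+(p[1]-.3328)*.718])
for t in("patty_1","well_back_left","well_back_right","well_front_left","well_front_right"):
    for d in bot.place_of("wrist",t)[:6]:
        if d["score"]>.3: p=atz(K,E,d["centre"],.0585);print(t,round(d["score"],2),(np.array(d["centre"])*[512,384]).round(1),p,G(p))
hsv=cv2.cvtColor(im,cv2.COLOR_RGB2HSV);m=((hsv[...,0]>4)&(hsv[...,0]<18)&(hsv[...,1]>90)&(hsv[...,2]>30)).astype(np.uint8);m[220:]=0
for c in cv2.findContours(m,cv2.RETR_EXTERNAL,cv2.CHAIN_APPROX_NONE)[0]:
    if cv2.contourArea(c)>500:
        (u,v),(a,b),an=cv2.fitEllipse(cv2.convexHull(c));p=atz(K,E,(u/512,v/384),.068);print('blob',round(u,1),round(v,1),round(a,1),round(b,1),G(p))
E
python3 ck.py; python3 lid.py
```

```text
clock: 16.05
eef_pos: [0.4681, 0.3633, 0.0559]
tool_rot: [0.927, 0.376, 0.001, -0.0]
ft_force: [0.1, -0.0, 0.9]
grip_width: 0.038
grasp_force: 0.2
clock: 16.8
eef_pos: [0.4313, 0.2718, 0.1991]
tool_rot: [0.927, 0.376, 0.0, -0.0]
ft_force: [-0.3, 0.8, 0.1]
grip_width: 0.038
grasp_force: 0.0
[0.4312 0.272  0.1985] [-0.5455  1.1422 -0.2238]
patty_1 0.98 [ 62.3 175.1] [0.3108 0.4029 0.0585] [-0.0841  0.179 ]
patty_1 0.91 [200.3  46. ] [0.487  0.382  0.0585] [0.0279 0.0415]
patty_1 0.86 [204.1 132.7] [0.4352 0.3322 0.0585] [-0.0439  0.0417]
well_back_right 0.96 [302.2  47.7] [0.5453 0.32   0.0585] [ 0.0266 -0.0437]
well_front_right 0.7 [477.3 339.8] [ 0.4768 -0.0547  0.0585] [-0.2833 -0.265 ]
well_front_right 0.55 [295.3 129.8] [0.4949 0.2744 0.0585] [-0.0413 -0.0413]
blob 202.8 132.6 54.0 56.3 [-0.0425  0.0415]
blob 295.9 130.1 55.8 56.2 [-0.0403 -0.0403]
blob 199.3 43.7 59.2 66.7 [0.0286 0.0408]
side [312.  74.] 0.86 err,lid (np.float64(0.11693425756027839), np.float64(1.41))
```

```bash
cat > ck2.py <<'E'
from h import *
np.set_printoptions(precision=4,suppress=True)
im,K,E=cam("wrist")
G=lambda p:np.array([(p[0]-.4958)*.718+(p[1]-.3328)*.696,-(p[0]-.4958)*.696+(p[1]-.3328)*.718])
hsv=cv2.cvtColor(im,cv2.COLOR_RGB2HSV);m=((hsv[...,0]>4)&(hsv[...,0]<18)&(hsv[...,1]>90)&(hsv[...,2]>30)).astype(np.uint8);m[220:]=0
for c in cv2.findContours(m,cv2.RETR_EXTERNAL,cv2.CHAIN_APPROX_NONE)[0]:
    if cv2.contourArea(c)>500:
        q=np.array([G(atz(K,E,((u+.5)/512,(v+.5)/384),.066))*1000 for u,v in cv2.convexHull(c)[:,0]],np.float32)
        print('patty',cv2.fitEllipse(q),'gx',q[:,0].min(),q[:,0].max(),'gy',q[:,1].min(),q[:,1].max())
# rectify plate plane z=.052 at 4 px/mm and look for well circles
S=4;gx,gy=np.meshgrid(np.arange(-70,70,1/S),np.arange(-80,80,1/S),indexing='ij')
P=np.stack([.4958+(gx*.718-gy*.696)/1e3,.3328+(gx*.696+gy*.718)/1e3,np.full_like(gx,.052)],-1)
q=(P@E[:3,:3].T+E[:3,3])@K.T;mp=(q[...,:2]/q[...,2:]).astype(np.float32)
r=cv2.remap(im,mp[...,0],mp[...,1],cv2.INTER_LINEAR);g=cv2.GaussianBlur(cv2.cvtColor(r,cv2.COLOR_RGB2GRAY),(5,5),1)
c=cv2.HoughCircles(g,cv2.HOUGH_GRADIENT_ALT,1.5,40*S,param1=60,param2=.5,minRadius=26*S,maxRadius=32*S)
if c is not None:
    for x,y,rr in c[0][:,:3]: print('well',y/S-70,x/S-80,rr/S)
E
python3 ck2.py
```

```text
patty ((-43.81489944458008, 41.25145721435547), (48.674442291259766, 48.89039993286133), 16.60356330871582) gx -68.08345 -19.61294 gy 17.247332 66.179306
patty ((-41.672096252441406, -41.52727508544922), (48.092185974121094, 50.64448547363281), 138.23159790039062) gx -66.17285 -17.923782 gy -66.221146 -17.125956
patty ((27.68694305419922, 40.57778549194336), (47.48488998413086, 49.84785461425781), 145.78494262695312) gx 3.7968638 52.3277 gy 15.917517 65.32517
well 22.625 -41.75 29.406775
well 23.375 43.0 29.886946
well -42.25 43.75 28.970367
well -44.125 -41.75 30.068275
well -44.125 -41.75 27.162638
```

```bash
python3 -m creep '[0.01,0.03,-0.03,0,0.0,0.02,0.06,-0.06,0,0.0,0.039,0.093,-0.09,0,0.0,0.039,0.093,-0.11,0,0.0,0.039,0.093,-0.114,0,0.0,0.039,0.093,-0.114,0,0.0]'
python3 -m creep '[0,0,-0.004,0,0,0,0,-0.008,0,0,0,0,-0.011,0,0,0,0,-0.013,0,0,0,0,-0.013,0,0]'
python3 -m creep '[0,0,-0.002,0,0,0,0,-0.003,0,0,0,0,-0.003,0,0]'
```

```text
clock: 17.85
eef_pos: [0.4686, 0.3635, 0.0827]
tool_rot: [0.927, 0.376, -0.003, 0.001]
ft_force: [-0.1, 0.0, 0.5]
grip_width: 0.0002
grasp_force: 0.0
clock: 18.27
eef_pos: [0.4706, 0.3644, 0.073]
tool_rot: [0.927, 0.376, 0.0, -0.0]
ft_force: [0.7, 0.5, 0.5]
grip_width: 0.0001
grasp_force: 0.0
clock: 18.52
eef_pos: [0.4709, 0.3648, 0.071]
tool_rot: [0.927, 0.376, 0.001, -0.0]
ft_force: [-1.3, -1.5, 5.8]
grip_width: -0.0001
grasp_force: 3.5
```

Contact came at z 0.071, so the patty lies flat in its well. I'll draw it slightly forward to centre it, then fetch the second one.

```bash
python3 -m creep '[-0.001,-0.001,0,0,0,-0.002,-0.002,0.0,0,0,-0.004,-0.004,0.03,0,0,-0.015,-0.015,0.07,0,0,-0.03,-0.03,0.11,0,0,-0.04,-0.05,0.15,0,0,-0.04,-0.09,0.18,0,0,-0.04,-0.13,0.21,0,0,-0.04,-0.17,0.23,0,0,-0.04,-0.21,0.23,0,0]'
python3 -m creep '[0,-0.04,0,0,0.066,0,-0.08,0,0,0.066,0,-0.12,0,0,0.066,0,-0.16,0,0,0.066,0,-0.2,0,0,0.066,0,-0.24,0,0,0.066,0,-0.28,0,0,0.066,0,-0.32,0,0,0.066,0,-0.36,0,0,0.066,0,-0.4,0,0,0.066]'
python3 -m creep '[0.002,-0.04,0,0,0.066,0.003,-0.08,0,0,0.066,0.004,-0.12,-0.03,0,0.066,0.005,-0.15,-0.07,0,0.066,0.006,-0.159,-0.11,0,0.066,0.006,-0.159,-0.15,0,0.066,0.006,-0.159,-0.19,0,0.066,0.006,-0.159,-0.215,0,0.066,0.006,-0.159,-0.215,0,0.066,0.006,-0.159,-0.215,0,0.066]'
python3 w.py b5 patty_1=.0345 salt_shaker=.022
python3 - <<'E'
from h import *
im,K,E=cam("wrist");hsv=cv2.cvtColor(im,cv2.COLOR_RGB2HSV)
o=bot.get_obs();t=2*np.arctan2(o["tool_rot"][1],o["tool_rot"][0])
for d in bot.place_of("wrist","patty_1")[:3]:
    p=atz(K,E,d["centre"],.0345)-o["eef_pos"];print(round(d["score"],2),p,'fwd,lat',p[0]*np.cos(t)+p[1]*np.sin(t),-p[0]*np.sin(t)+p[1]*np.cos(t),o["eef_pos"])
E
```

```text
clock: 19.35
eef_pos: [0.4311, 0.1772, 0.2976]
tool_rot: [0.926, 0.377, 0.003, -0.0]
ft_force: [1.5, -0.5, 0.5]
grip_width: 0.0001
grasp_force: 0.0
clock: 20.18
eef_pos: [0.4297, -0.2244, 0.2943]
tool_rot: [0.927, 0.376, 0.0, -0.0]
ft_force: [1.7, 0.4, 0.4]
grip_width: 0.0662
grasp_force: 0.0
clock: 21.02
eef_pos: [0.4348, -0.3801, 0.0774]
tool_rot: [0.927, 0.376, -0.001, -0.003]
ft_force: [0.7, 0.1, 0.8]
grip_width: 0.0662
grasp_force: 0.0
cam [ 0.498 -0.321  0.221]
patty_1 0.72 [276. 231.] [ 0.443 -0.397  0.035]
salt_shaker 0.6 [403. 158.] [ 0.534 -0.423  0.022]
0.91 [ 0.00452172 -0.01351367 -0.04827566] fwd,lat -0.006175254354338595 -0.012842565683208754 [ 0.43849715 -0.38304409  0.08277566]
```

```bash
python3 -m creep '[-0.001,-0.019,0,0,0.066,-0.001,-0.019,0,0,0.066,-0.001,-0.019,0,0,0.066]'
python3 - <<'E'
from h import *
for i in range(2):
    im,K,E=cam("wrist");o=bot.get_obs();t=2*np.arctan2(o["tool_rot"][1],o["tool_rot"][0])
    for d in bot.place_of("wrist","patty_1")[:3]:
        p=atz(K,E,d["centre"],.0345)-o["eef_pos"];print(round(d["score"],2),'fwd,lat',p[0]*np.cos(t)+p[1]*np.sin(t),-p[0]*np.sin(t)+p[1]*np.cos(t),o["eef_pos"])
E
```

```text
clock: 21.52
eef_pos: [0.4364, -0.4017, 0.0812]
tool_rot: [0.927, 0.376, 0.001, 0.002]
ft_force: [-0.2, -0.3, 0.3]
grip_width: 0.066
grasp_force: 0.0
0.73 fwd,lat 0.008828462578469035 -0.0031633614129241974 [ 0.43604952 -0.4009486   0.08077131]
0.92 fwd,lat 0.007597957224618341 -0.004946494367255816 [ 0.43570124 -0.40020117  0.08006647]
```

```bash
python3 -m creep '[0.003,-0.003,-0.02,0,0.066,0.003,-0.003,-0.04,0,0.066,0.003,-0.003,-0.056,0,0.066,0.003,-0.003,-0.056,0,0.066,0.003,-0.003,-0.056,0,0.066,0.003,-0.003,-0.056,0,0.02,0.003,-0.003,-0.056,0,0.02,0.003,-0.003,-0.056,0,0.02,0.003,-0.003,-0.056,0,0.02]'
python3 -m creep '[0,0,0,0,0.02,0,0,0.03,0,0.02,0,0,0.07,0,0.02,0,0,0.11,0,0.02,0,0,0.15,0,0.02,0,0,0.19,0,0.02,0,0,0.23,0,0.02,0,0,0.26,0,0.02,0,0,0.26,0,0.02]'
python3 - <<'E'
from h import *
c=bot.camera("wrist");K=np.array(c["camera_matrix"]);T=np.array(c["T_tool_cam"]);im=c["pixels"]
for d in bot.place_of("wrist","patty_1")[:3]:
    px=np.array(d["centre"])*[512,384];ry=np.linalg.inv(K)@[*px,1];print(px,round(d["score"],2),T[:3,:3]@(ry*.148)+T[:3,3])
E
```

```text
clock: 22.47
eef_pos: [0.4396, -0.4044, 0.0253]
tool_rot: [0.927, 0.376, 0.001, 0.002]
ft_force: [-0.3, 1.3, 5.7]
grip_width: 0.0459
grasp_force: 61.9
clock: 23.22
eef_pos: [0.4406, -0.4055, 0.292]
tool_rot: [0.927, 0.376, 0.003, 0.007]
ft_force: [0.8, 0.2, 0.1]
grip_width: 0.0458
grasp_force: 61.9
[246.4256 255.3984] 0.74 [ 0.00906787 -0.00087569 -0.01354358]
[262.8096 125.7984] 0.24 [0.06762077 0.00700314 0.00689668]
```

```bash
python3 -m creep '[0.003,0.038,0.01,0,0.02,0.006,0.076,0.015,0,0.02,0.009,0.114,0.015,0,0.02,0.012,0.152,0.015,0,0.02,0.015,0.19,0.015,0,0.02,0.018,0.228,0.015,0,0.02,0.021,0.266,0.015,0,0.02,0.024,0.304,0.015,0,0.02,0.027,0.342,0.015,0,0.02,0.027,0.342,0.015,0,0.02]'
python3 -m creep '[0.003,0.038,0,0,0.02,0.006,0.076,0,0,0.02,0.009,0.114,0,0,0.02,0.012,0.152,0,0,0.02,0.015,0.19,0,0,0.02,0.018,0.228,0,0,0.02,0.021,0.266,0,0,0.02,0.024,0.304,0,0,0.02,0.026,0.334,0,0,0.02,0.026,0.334,0,0,0.02]'
python3 -m creep '[0,0,-0.04,0,0.02,0,0,-0.08,0,0.02,0,0,-0.12,0,0.02,0,0,-0.16,0,0.02,0,0,-0.18,0,0.02,0,0,-0.18,0,0.02,0,0,-0.18,0,0.02]'
```

```text
clock: 24.15
eef_pos: [0.4644, -0.0555, 0.2962]
tool_rot: [0.925, 0.38, -0.001, -0.002]
ft_force: [-0.7, -0.4, -0.9]
grip_width: 0.0459
grasp_force: 61.9
clock: 24.98
eef_pos: [0.4906, 0.277, 0.2948]
tool_rot: [0.926, 0.379, -0.002, -0.001]
ft_force: [0.4, -0.6, -0.4]
grip_width: 0.0459
grasp_force: 61.9
clock: 25.57
eef_pos: [0.4899, 0.2707, 0.1162]
tool_rot: [0.927, 0.376, -0.003, 0.0]
ft_force: [-0.6, 0.3, 0.1]
grip_width: 0.0455
grasp_force: 61.9
```

```bash
python3 -m creep '[0.015,0.013,-0.01,0,0.02,0.027,0.024,-0.025,0,0.02,0.034,0.03,-0.04,0,0.02,0.037,0.033,-0.05,0,0.02,0.039,0.035,-0.056,0,0.02,0.039,0.035,-0.056,0,0.02,0.039,0.035,-0.056,0,0.02]'
```

```text
clock: 26.15
eef_pos: [0.5305, 0.3073, 0.063]
tool_rot: [0.927, 0.376, 0.0, 0.0]
ft_force: [-0.8, -0.5, 0.2]
grip_width: 0.0456
grasp_force: 61.9
```

```bash
python3 -m creep '[0,0,-0.004,0,0.02,0,0,-0.004,0,0.02,0,0,-0.004,0,0.06,0,0,-0.004,0,0.06,0,0,-0.004,0,0.06,0,0,-0.004,0,0.06,0,0,0.02,0,0.06,0,0,0.04,0,0.06,0,0,0.04,0,0.06]'
python3 -m creep '[-0.008,-0.007,0,0,0.038,-0.016,-0.015,0,0,0.038,-0.016,-0.015,0,0,0.038,-0.016,-0.015,0,0,0.038,-0.016,-0.015,0,0,0.038]'
```

```text
clock: 26.9
eef_pos: [0.53, 0.3066, 0.106]
tool_rot: [0.927, 0.376, 0.0, 0.0]
ft_force: [-6.7, -6.6, 5.2]
grip_width: 0.0601
grasp_force: 0.0
clock: 27.32
eef_pos: [0.515, 0.293, 0.1026]
tool_rot: [0.927, 0.376, 0.001, -0.0]
ft_force: [-0.0, 0.8, 0.2]
grip_width: 0.0382
grasp_force: 0.0
```

```bash
python3 -m creep '[0,0,-0.015,0,0.038,0,0,-0.03,0,0.038,0,0,-0.04,0,0.038,0,0,-0.048,0,0.038,0,0,-0.048,0,0.038,0,0,-0.048,0,0.038]'
python3 -m creep '[0.002,0.002,0,0,0.038,0.004,0.004,0,0,0.038,0.006,0.006,0,0,0.038,0.0075,0.0075,0,0,0.038,0.0075,0.0075,0,0,0.038,0.0075,0.0075,0,0,0.038]'
python3 -m creep '[-0.004,-0.004,0,0,0.038,-0.005,-0.005,0.03,0,0.038,-0.02,-0.02,0.07,0,0.038,-0.05,-0.02,0.11,0,0.038,-0.08,-0.024,0.144,0,0.038,-0.091,-0.028,0.144,0,0.038,-0.091,-0.028,0.144,0,0.038,-0.091,-0.028,0.144,0,0.038,-0.091,-0.028,0.144,0,0.038]'
python3 ck2.py
```

```text
clock: 27.82
eef_pos: [0.5143, 0.2925, 0.0538]
tool_rot: [0.927, 0.376, -0.001, 0.0]
ft_force: [-0.1, -1.1, 0.2]
grip_width: 0.038
grasp_force: 0.0
clock: 28.32
eef_pos: [0.5222, 0.3002, 0.0545]
tool_rot: [0.927, 0.376, 0.0, -0.0]
ft_force: [0.3, 0.8, 0.2]
grip_width: 0.0382
grasp_force: 0.0
clock: 29.07
eef_pos: [0.431, 0.2718, 0.198]
tool_rot: [0.927, 0.376, 0.0, 0.0]
ft_force: [0.1, -0.3, 0.3]
grip_width: 0.0383
grasp_force: 0.0
patty ((-43.85755157470703, 41.17818069458008), (48.64118576049805, 48.867557525634766), 14.430924415588379) gx -68.07592 -19.769869 gy 17.313898 66.13772
patty ((-41.694828033447266, -41.42015075683594), (47.88162612915039, 50.68722152709961), 142.2324676513672) gx -66.21219 -17.298105 gy -66.51234 -16.920576
patty ((22.706445693969727, -42.4027214050293), (48.140785217285156, 49.25997543334961), 11.267012596130371) gx -1.1618351 46.38878 gy -66.94377 -18.007563
patty ((27.31047821044922, 40.57037353515625), (47.476356506347656, 49.69260787963867), 145.45887756347656) gx 3.5655499 51.268353 gy 15.999586 65.26979
well 23.0 -41.0 29.400402
well -41.125 -42.5 28.78757
well 23.0 42.625 29.737581
well -42.625 41.5 29.385637
```

All four patties are within 5 mm of their well centres, and the lid is at 1.4. Next I'll hook the closed fingers behind the handle bar and pull the lid forward.

```bash
python3 -m creep '[0,0,0.04,0,0,0,0,0.08,0,0,0.005,0.005,0.12,0,0,0.02,0.02,0.15,0,0,0.04,0.04,0.165,0,0,0.065,0.06,0.165,0,0,0.09,0.09,0.165,0,0,0.115,0.115,0.165,0,0,0.129,0.123,0.165,0,0,0.129,0.123,0.165,0,0]'
python3 -m creep '[0,0,0,0,0,0,0,0,0,0]'; python3 lid.py
```

```text
clock: 29.95
eef_pos: [0.5635, 0.3973, 0.3544]
tool_rot: [0.927, 0.376, -0.004, 0.001]
ft_force: [0.4, 0.6, -1.7]
grip_width: 0.0001
grasp_force: 0.0
clock: 30.12
eef_pos: [0.5602, 0.3946, 0.3614]
tool_rot: [0.927, 0.376, -0.002, 0.0]
ft_force: [0.0, 0.1, 0.3]
grip_width: 0.0
grasp_force: 0.0
side [313.  74.] 0.75 err,lid (np.float64(0.21228857264938214), np.float64(1.43))
wrist [246. 245.] 0.63 err,lid (np.float64(2.038696605779687), np.float64(1.3900000000000001))
```

```bash
python3 -m creep '[0,0,-0.03,0,0,0,0,-0.06,0,0,0,0,-0.078,0,0,0,0,-0.078,0,0,0,0,-0.078,0,0]'
python3 -m creep '[-0.005,-0.005,0,0,0,-0.01,-0.01,0,0,0,-0.015,-0.0145,-0.002,0,0,-0.02,-0.0195,-0.003,0,0,-0.025,-0.024,-0.005,0,0,-0.03,-0.029,-0.007,0,0,-0.037,-0.036,-0.009,0,0,-0.037,-0.036,-0.009,0,0]'; python3 lid.py
```

```text
clock: 30.73
eef_pos: [0.5589, 0.3942, 0.2861]
tool_rot: [0.927, 0.376, -0.001, 0.0]
ft_force: [0.1, -0.3, 0.7]
grip_width: -0.0001
grasp_force: 0.0
clock: 31.4
eef_pos: [0.5237, 0.3594, 0.2807]
tool_rot: [0.927, 0.376, 0.004, -0.001]
ft_force: [0.8, 0.5, 1.0]
grip_width: -0.0003
grasp_force: 0.2
side [302.  77.] 0.89 err,lid (np.float64(2.472793910452908), np.float64(1.24))
```

```bash
python3 -m creep '[-0.005,-0.005,-0.002,0,0,-0.01,-0.01,-0.004,0,0,-0.015,-0.0145,-0.006,0,0,-0.02,-0.0195,-0.009,0,0,-0.025,-0.024,-0.012,0,0,-0.03,-0.029,-0.015,0,0,-0.035,-0.034,-0.018,0,0,-0.039,-0.038,-0.021,0,0,-0.039,-0.038,-0.021,0,0]'; python3 lid.py
```

```text
clock: 32.35
eef_pos: [0.4844, 0.3211, 0.2549]
tool_rot: [0.927, 0.376, 0.0, -0.0]
ft_force: [2.1, 2.2, -2.2]
grip_width: -0.0
grasp_force: 1.1
side [289.  91.] 0.67 err,lid (np.float64(0.26322288172555514), np.float64(0.9400000000000001))
```

```bash
python3 -m creep '[0.003,0.003,0.01,0,0,0.003,0.003,0.03,0,0,0.003,0.003,0.055,0,0,-0.01,-0.01,0.058,0,0,-0.019,-0.018,0.055,0,0,-0.019,-0.018,0.035,0,0,-0.019,-0.018,0.035,0,0,-0.019,-0.018,0.035,0,0]'; python3 lid.py
```

```text
clock: 33.22
eef_pos: [0.4642, 0.3026, 0.2898]
tool_rot: [0.927, 0.376, -0.001, 0.0]
ft_force: [0.5, 0.1, 1.0]
grip_width: 0.0002
grasp_force: 0.0
side [287.  91.] 0.83 err,lid (np.float64(1.3949676044384005), np.float64(0.92))
wrist [247. 227.] 0.79 err,lid (np.float64(1.7489366770571289), np.float64(0.9400000000000001))
```

```bash
python3 -m creep '[-0.002,-0.002,-0.01,0,0,-0.006,-0.006,-0.02,0,0,-0.012,-0.012,-0.03,0,0,-0.018,-0.017,-0.04,0,0,-0.024,-0.023,-0.05,0,0,-0.031,-0.03,-0.06,0,0,-0.037,-0.036,-0.068,0,0,-0.037,-0.036,-0.068,0,0]'; python3 lid.py
```

```text
clock: 34.08
eef_pos: [0.4215, 0.26, 0.2241]
tool_rot: [0.927, 0.375, -0.006, 0.004]
ft_force: [-19.2, -19.8, 21.8]
grip_width: -0.0001
grasp_force: 17.5
side [277. 104.] 0.91 err,lid (np.float64(0.9146793845964276), np.float64(0.66))
wrist [248. 229.] 0.78 err,lid (np.float64(0.104996990237588), np.float64(0.19))
```

The fingertip slid off in front of the bar at lid ≈0.66. I'll back off, lift, and re-seat it on top, further to the rear.

```bash
python3 -m creep '[-0.008,-0.008,0.005,0,0,-0.008,-0.008,0.03,0,0,0.0,0.0,0.045,0,0,0.011,0.01,0.04,0,0,0.011,0.01,0.025,0,0,0.011,0.01,0.025,0,0,0.011,0.01,0.025,0,0]'; python3 lid.py
```

```text
clock: 34.87
eef_pos: [0.4386, 0.2768, 0.2469]
tool_rot: [0.927, 0.376, -0.001, 0.0]
ft_force: [0.1, -0.1, 0.2]
grip_width: 0.0
grasp_force: 0.0
side [278. 104.] 0.93 err,lid (np.float64(0.19818480802375946), np.float64(0.66))
wrist [246. 249.] 0.74 err,lid (np.float64(1.4276814019059205), np.float64(0.61))
```

```bash
python3 -m creep '[-0.001,-0.001,-0.012,0,0,-0.005,-0.005,-0.02,0,0,-0.008,-0.008,-0.028,0,0,-0.011,-0.011,-0.036,0,0,-0.015,-0.0145,-0.0435,0,0,-0.019,-0.018,-0.051,0,0,-0.022,-0.021,-0.059,0,0,-0.025,-0.024,-0.067,0,0,-0.027,-0.026,-0.074,0,0,-0.027,-0.026,-0.074,0,0]'; python3 lid.py
```

```text
clock: 35.9
eef_pos: [0.4112, 0.2503, 0.1723]
tool_rot: [0.927, 0.376, -0.001, 0.0]
ft_force: [0.2, -0.1, 0.4]
grip_width: 0.0004
grasp_force: 0.0
side [267. 119.] 0.68 err,lid (np.float64(1.1281805388929924), np.float64(0.34))
```

```bash
python3 -m creep '[-0.003,-0.003,-0.01,0,0,-0.006,-0.006,-0.02,0,0,-0.0085,-0.0085,-0.032,0,0,-0.01,-0.01,-0.042,0,0,-0.012,-0.0115,-0.052,0,0,-0.013,-0.0125,-0.062,0,0,-0.0135,-0.013,-0.07,0,0,-0.0135,-0.013,-0.075,0,0,-0.0135,-0.013,-0.075,0,0]'; python3 lid.py
```

```text
clock: 36.85
eef_pos: [0.3982, 0.2381, 0.0975]
tool_rot: [0.927, 0.376, -0.001, -0.0]
ft_force: [0.0, -0.1, 0.9]
grip_width: -0.0002
grasp_force: 0.0
side [264. 134.] 0.85 err,lid (np.float64(0.7649969430089951), np.float64(0.02))
```

```bash
python3 -m creep '[0,0,-0.002,0,0,0,0,-0.004,0,0,0,0,-0.004,0,0]';python3 -m creep '[0,0,-0.001,0,0,0,0,-0.002,0,0,0,0,-0.002,0,0]'
```

```text
clock: 37.3
eef_pos: [0.3991, 0.2385, 0.0948]
tool_rot: [0.927, 0.376, 0.001, -0.0]
ft_force: [-1.0, -0.4, 3.3]
grip_width: -0.0001
grasp_force: 1.4
clock: 37.55
eef_pos: [0.3992, 0.2386, 0.0943]
tool_rot: [0.927, 0.376, 0.001, -0.0]
ft_force: [-2.9, -1.3, 13.8]
grip_width: -0.0
grasp_force: 6.8
```

The lid stops hard at z 0.094, the expected shut height. I'll withdraw and hand in.

```bash
python3 -m creep '[0,0,0.02,0,0,-0.01,-0.01,0.06,0,0,-0.03,-0.03,0.1,0,0,-0.05,-0.05,0.14,0,0,-0.05,-0.05,0.15,0,0,-0.05,-0.05,0.15,0,0,-0.05,-0.05,0.15,0,0]'; python3 lid.py; python3 -c "
from workcell import bot
print(bot.job_done())"
```

```text
clock: 38.13
eef_pos: [0.3491, 0.1882, 0.2437]
tool_rot: [0.927, 0.376, 0.002, -0.0]
ft_force: [0.4, -0.5, 0.4]
grip_width: -0.0001
grasp_force: 0.0
side [262. 135.] 0.71 err,lid (np.float64(1.84318499360439), np.float64(0.0))
wrist [248. 109.] 0.64 err,lid (np.float64(0.6238432445760516), np.float64(0.0))
the job is handed in; nothing more can be done
None
```

I laid both patties in the back wells with the lid up, folded the lid shut (camera check reads 0.00 rad) and handed the job in at about 38 s; no verdict came back.

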